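# Push the tripped bench switches back in, in order

## Robot

A 6-joint arm with a two-finger parallel gripper is mounted at the origin on the work surface. World frame = base frame: x ahead of the robot, y to its left, z up, the work surface at z = 0. Lengths are in m, angles in rad, forces in N, time in s.
With the tool pointing down it reaches from about 0.25 to 0.725 m from the base axis. Payload 4 kg.
Tool frame: the origin (TCP) lies at the very end of the fingers, on their centre line; the grasp point (between the pads) lies 19 mm behind it; x points along the fingers, z is the direction in which the jaws open and shut, and the axes are right-handed (so a half turn about x gives the same grasp; the last joint's range is limited). The gripper opens to 85 mm and grips with 20 to 120 N. Pads are 22 mm wide; open, the fingers measure 114 mm over their backs; the gripper's body (76 mm by 85 mm) begins 54 mm behind the grasp point. The pads swing forward as they close: fully open they stand 13 mm farther back than shut.
Start: joints at [-1.104, 0.241, 0.005, 1.335, 0, 1.571], TCP at [0.225, -0.447, 0.231] pointing down, gripper open.
Joint ranges: [-2.72, 2.72], [-1.05, 1.87], [-1.09, 1.28], [-1.99, 2.15], [-1.42, 1.44], [-3.14, 3.14]. Speed limits (rad/s): [2.79, 2.79, 3.14, 3.14, 3.14, 3.14].

## Interface

Orientations are given as a unit quaternion [x, y, z, w].
In Python, from workcell import bot gives the robot as it stands.
- The arm moves only by the tool apply_moves, never from a script. Its argument "targets" is one flat list of numbers, 7 for each row, row after row: the shift along the tool's x, y, z in units of 25 cm (1.0 is 25 cm), then the turn, a rotation vector about the tool's x, y, z in units of 0.5 rad (1.0 is 0.5 rad), then the opening, from 0 (shut) to 1 (fully open). In form: [tx, ty, tz, wx, wy, wz, claw, tx, ty, tz, wx, wy, wz, claw, ...]. A call has 1 to 12 rows; each row is the pose to reach, as a shift and turn from the pose commanded when the call began, along the tool's axes at that moment; what a row does not reach only later rows make up. A row lasts 1/12 s, in which the tool goes at most 41.7 mm and 7.16 degrees, less where a joint would pass 70% of its speed; a pose out of reach is approached as far as the arm can. A call with a number of a shift or a turn outside -1 to 1 is refused whole. A call with a gripper value outside its range is refused whole. The fingers move at their own pace and stop on an object; the grip force is fixed at half the most. Time passes only in rows, so rows that repeat a pose let the fingers close. It gives the time, the measured TCP pose, the force and the opening at its end, in the units of the state.
- bot.get_obs(): the state, without advancing time (a new reading comes with each control period).
- bot.camera(name): name is "scene" or "side" or "wrist"; returns (picture, depth): 400x640x3 uint8, red, green, blue; 400x640 float32, m along the optical axis (not along the pixel's ray), 0 where there is no reading.
- bot.camera_params(name): a dict with "fx", "fy", "cx", "cy" (pixels), "dist" ([k1, k2, p1, p2, k3] as OpenCV has them; the pictures are not rectified), "T" (4x4, takes a point from camera to world coordinates); the wrist camera has in their place "tool_from_camera" (4x4, takes a point from camera to tool coordinates, whose origin is the TCP and whose axes are the tool frame's). Camera axes: x right, y up, looking along -z (the intrinsics and any distortion apply to the point x, -y, -z); pixel columns grow to the right and rows downward; lengths in m; the calibration is good to about 2 mm. A picture is of the moment at which its call begins: read the wrist's pose just before it. camera_params takes no time and is no camera call.
- bot.job_done(): hands the job in, once; it reports no verdict.
The state is a dict: "clock": time; "joint_pos": joint angles; "joint_vel": joint speeds; "tau": joint torques, N m; "eef_pos": TCP position; "tool_rot": TCP orientation; "ft_force": force on the tool from outside, world axes, zero at the start; "ft_torque": the same for the moment, N m; "grip_width": finger opening in m.
Only numpy, scipy, OpenCV 4.12 (cv2) and the standard library are available. Lean on these libraries where they do the work, as an engineer would, in place of code of your own. Each camera call takes 0.05 s, during which the arm holds its last target.

## Task

The bench power has tripped: with a shut fingertip, gently push the yellow button all the way in, then the blue one, then the green one, pressing each straight down with a light touch (never hard enough to strain the switch, 20 N at most) and leaving it in. Do not press the red button, do not pick up or shift any switch box, and leave everything else on the bench where it is.

Things in the scene. Friction and masses are not known exactly. Their poses are not given: they have to be found in the camera images.
- yellow_top (a point): centre of the top face of the yellow push button (bench lamp). The button is a flat round yellow cap 36 mm across standing on a short steel stem on its switch box, and rides up and down with its travel: popped out, its top is about 78 mm above the bench; fully in and let go, 68 mm, still 20 mm proud of the box. z up.
- yellow_button (a joint): travel of the yellow button in m, 0 = popped out, 0.010 = fully in (downward). It gives way to a straight downward push of about 3 to 4 N, then meets a stop; the cap sits on a soft spring on the stem, which gives a further 1 mm for each 2 N of push and returns when let go, so a push to about 6 N with the fingertip some 13 mm below the popped-out height sends it home. It stays wherever it is left, counts as in past 0.007, and does not pop out again.
- yellow_box: loose grey switch box carrying the yellow button in the middle of its top: 75 (own x) x 95 (own y) x 48 mm tall, about 0.8 kg, on rubber feet; two black socket discs on its own -x side. Origin at the centre of its underside, z up.
- blue_top (a point): centre of the top face of the blue push button (dust extractor). The button is a flat round blue cap 36 mm across standing on a short steel stem on its switch box, and rides up and down with its travel: popped out, its top is about 78 mm above the bench; fully in and let go, 68 mm, still 20 mm proud of the box. z up.
- blue_button (a joint): travel of the blue button in m, 0 = popped out, 0.010 = fully in (downward). It gives way to a straight downward push of about 3 to 4 N, then meets a stop; the cap sits on a soft spring on the stem, which gives a further 1 mm for each 2 N of push and returns when let go, so a push to about 6 N with the fingertip some 13 mm below the popped-out height sends it home. It stays wherever it is left, counts as in past 0.007, and does not pop out again.
- blue_box: loose grey switch box carrying the blue button in the middle of its top: 75 (own x) x 95 (own y) x 48 mm tall, about 0.8 kg, on rubber feet; two black socket discs on its own -x side. Origin at the centre of its underside, z up.
- green_top (a point): centre of the top face of the green push button (drill press). The button is a flat round green cap 36 mm across standing on a short steel stem on its switch box, and rides up and down with its travel: popped out, its top is about 78 mm above the bench; fully in and let go, 68 mm, still 20 mm proud of the box. z up.
- green_button (a joint): travel of the green button in m, 0 = popped out, 0.010 = fully in (downward). It gives way to a straight downward push of about 3 to 4 N, then meets a stop; the cap sits on a soft spring on the stem, which gives a further 1 mm for each 2 N of push and returns when let go, so a push to about 6 N with the fingertip some 13 mm below the popped-out height sends it home. It stays wherever it is left, counts as in past 0.007, and does not pop out again.
- green_box: loose grey switch box carrying the green button in the middle of its top: 75 (own x) x 95 (own y) x 48 mm tall, about 0.8 kg, on rubber feet; two black socket discs on its own -x side. Origin at the centre of its underside, z up.
- red_top (a point): centre of the top face of the red push button (locked-out machine, to be left out). The button is a flat round red cap 36 mm across standing on a short steel stem on its switch box, and rides up and down with its travel: popped out, its top is about 78 mm above the bench; fully in and let go, 68 mm, still 20 mm proud of the box. z up.
- red_button (a joint): travel of the red button in m, 0 = popped out, 0.010 = fully in (downward). It gives way to a straight downward push of about 3 to 4 N, then meets a stop; the cap sits on a soft spring on the stem, which gives a further 1 mm for each 2 N of push and returns when let go, so a push to about 6 N with the fingertip some 13 mm below the popped-out height sends it home. It stays wherever it is left, counts as in past 0.007, and does not pop out again.
- red_box: loose grey switch box carrying the red button in the middle of its top: 75 (own x) x 95 (own y) x 48 mm tall, about 0.8 kg, on rubber feet; two black socket discs on its own -x side. Origin at the centre of its underside, z up.
- glue: glue bottle, yellow with a blue cap, 56 mm across, 160 mm tall; loose, a bystander to be left alone. Origin on its underside, at bench height, z up
- jar: glass jar with a steel cap, 66 mm across, 85 mm tall; loose, a bystander to be left alone. Origin on its underside, at bench height, z up
- tape: roll of pale tape lying flat, 80 mm across, 25 mm high; loose, a bystander to be left alone. Origin on its underside, at bench height, z up
- offcut: wooden offcut 50 x 120 x 30 mm; loose, a bystander to be left alone. Origin on its underside, at bench height, z up
- screwdriver: screwdriver with a black handle, lying down; loose, a bystander to be left alone. Origin on its underside, at bench height, z up
- wrench: steel wrench, lying down; loose, a bystander to be left alone. Origin on its underside, at bench height, z up
- brush: brush with a dark wooden handle, lying down; loose, a bystander to be left alone. Origin on its underside, at bench height, z up

How it is judged:
By the outcome, as a careful person would: the job done as asked, in the order asked, and still so for the second after the job is handed in, with the robot touching nothing.
It also fails if it takes over 58 s, if anything falls off the work surface, if the arm or the gripper's body presses on something with over 40 N, if the wrist force passes 120 N, or if a joint passes its speed limit or range.

## Working session

There is one attempt and no reset: what is moved stays moved. The work goes in short steps, Python scripts to look and compute and a tool call to move; the robot and the scene stay as the last step left them, time stands still between calls to the robot, and variables do not carry over. Pictures are saved under pics/ and viewed, and the job is handed in when it is done.

Besides the shell and the picture viewer there is one more tool, called in YAML: its name, and indented under it one key for each argument. apply_moves: Moves the arm, as the interface text tells. Its arguments: {"type":"object","properties":{"targets":{"type":"array"}},"required":["targets"]}

```bash
mkdir -p pics; python3 - <<'E'
from workcell import bot
import cv2,numpy as np
print(bot.get_obs())
for n in("scene","side"):
    p,d=bot.camera(n); cv2.imwrite(f"pics/{n}0.png",p[:,:,::-1]); np.save(f"pics/{n}0d.npy",d); print(n,bot.camera_params(n))
print(bot.camera_params("wrist"))
E
```

```text
{'clock': 0.0, 'joint_pos': array([-1.10404145e+00,  2.41428045e-01,  3.67343792e-03,  1.33521382e+00,
       -2.92055013e-05,  1.57075340e+00]), 'joint_vel': array([ 0.00056152,  0.00026042,  0.00016598,  0.00069341, -0.000741  ,
        0.00109247]), 'tau': array([ 7.53433997e-04, -3.72318578e+01,  2.52408582e+01,  1.68231520e-02,
        1.59944721e-04,  8.95713413e-06]), 'eef_pos': array([ 0.22468904, -0.44592849,  0.23038608]), 'tool_rot': array([ 0.37119387,  0.60274469, -0.37040598,  0.60142611]), 'ft_force': array([ 0.82566867, -0.13224342,  0.6613516 ]), 'ft_torque': array([-0.02361683,  0.01804217, -0.02968404]), 'grip_width': 0.08538839508495463}
scene {'fx': 479.94756224167753, 'fy': 479.94756224167753, 'cx': 320.1525868306688, 'cy': 201.07275537804438, 'dist': array([0.03304234, 0.        , 0.        , 0.        , 0.        ]), 'T': array([[-0.75415665, -0.54119498,  0.37196203,  1.12088106],
       [ 0.65661649, -0.63017546,  0.41440762,  0.6654922 ],
       [ 0.01012602,  0.55676466,  0.83060856,  1.41228457],
       [ 0.        ,  0.        ,  0.        ,  1.        ]
[... 285 characters left out ...]
82, -0.86203846, -1.19542122],
       [ 0.02210474,  0.86544836,  0.50051026,  0.77586271],
       [ 0.        ,  0.        ,  0.        ,  1.        ]])}
{'fx': 298.6629533596978, 'fy': 298.6629533596978, 'cx': 319.8929943793622, 'cy': 198.06904254605294, 'dist': array([-0.02292377,  0.        ,  0.        ,  0.        ,  0.        ]), 'tool_from_camera': array([[-1.93926584e-04,  3.26413603e-01, -9.45227022e-01,
        -1.42430403e-01],
       [-1.43103085e-04,  9.45227021e-01,  3.26413632e-01,
         8.32827129e-02],
       [ 9.99999971e-01,  1.98565184e-04, -1.36593854e-04,
        -5.82499731e-04],
       [ 0.00000000e+00,  0.00000000e+00,  0.00000000e+00,
         1.00000000e+00]])}
```

View pics/scene0.png

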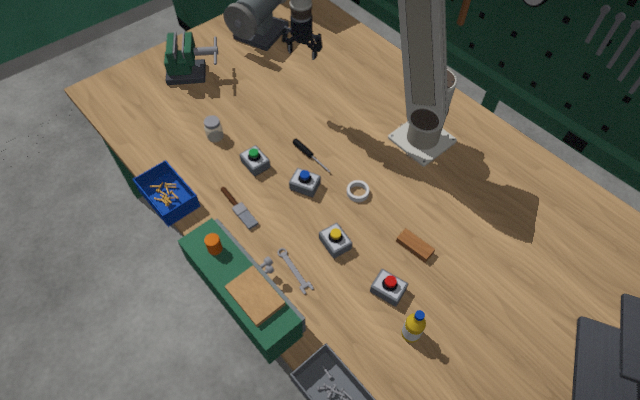

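View pics/side0.png

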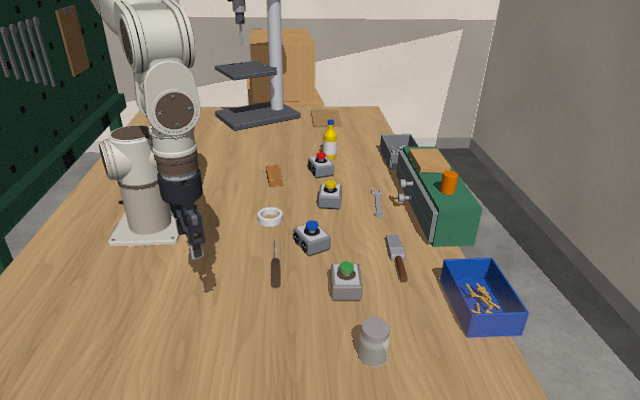

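The scene view shows the caps at green (254,154), blue (305,176), yellow (336,235) and red (390,283). In the side view they are at green (346,268), blue (312,227), yellow (330,186) and red (321,158). Next I'll locate the caps by colour in both views, intersecting each ray with z=0.078 and checking against depth.

```bash
cat > h.py <<'E'
import cv2,numpy as np
def ray(P,uv,T=None):
    K=np.array([[P['fx'],0,P['cx']],[0,P['fy'],P['cy']],[0,0,1]])
    u=cv2.undistortPoints(np.array([[uv]],float),K,P['dist'])[0,0]
    T=P['T'] if T is None else T
    return T[:3,3],T[:3,:3]@np.array([u[0],-u[1],-1.])
def onz(P,uv,z,T=None):
    o,d=ray(P,uv,T); return o+d*(z-o[2])/d[2]
def blob(img,col,near,r=16):
    h=cv2.cvtColor(img,cv2.COLOR_RGB2HSV).astype(int)
    c={'yellow':28,'blue':110,'green':65,'red':0}[col]
    dh=np.abs((h[:,:,0]-c+90)%180-90)
    m=(dh<14)&(h[:,:,1]>150)&(h[:,:,2]>40)
    Y,X=np.mgrid[:img.shape[0],:img.shape[1]]
    m&=np.hypot(X-near[0],Y-near[1])<r
    return m,(X[m].mean(),Y[m].mean(),X[m].min(),X[m].max(),Y[m].min(),Y[m].max(),m.sum())
E
python3 - <<'E'
from workcell import bot
from h import *
N={'scene':dict(green=(254,154),blue=(305,176),yellow=(336,235),red=(390,283)),'side':dict(green=(346,268),blue=(312,227),yellow=(330,186),red=(321,158))}
for n in N:
    P=bot.camera_params(n); im=cv2.imread(f"pics/{n}0.png")[:,:,::-1].copy(); D=np.load(f"pics/{n}0d.npy")
    for c,uv in N[n].items():
        m,b=blob(im,c,uv); o,d=ray(P,b[:2]); dep=np.median(D[m])
        print(n,c,np.round(b,1),'z78',onz(P,b[:2],.078).round(4),'depth',(o+d*dep).round(4))
s=cv2.imread("pics/scene0.png")[120:320,220:430]; cv2.imwrite("pics/c1.png",cv2.resize(s,(630,600),interpolation=2))
s=cv2.imread("pics/side0.png")[130:310,230:430]; cv2.imwrite("pics/c2.png",cv2.resize(s,(660,594),interpolation=2))
E
```

```text
scene green [253.3 152.7 249.  257.  149.  156.   55. ] z78 [ 0.5681 -0.3131  0.078 ] depth [ 0.5678 -0.3137  0.0773]
scene blue [304.4 174.9 300.  309.  171.  179.   73. ] z78 [ 0.4932 -0.1184  0.078 ] depth [ 0.4924 -0.1194  0.0762]
scene yellow [335.2 233.9 330.  340.  229.  239.   95. ] z78 [0.5698 0.1265 0.078 ] depth [0.5692 0.1259 0.0765]
scene red [390.1 281.4 384.  396.  276.  287.  117. ] z78 [0.5549 0.3564 0.078 ] depth [0.5549 0.3564 0.078 ]
side green [346.5 264.  340.  352.  262.  267.   35. ] z78 [ 0.5654 -0.3184  0.078 ] depth [ 0.5659 -0.3159  0.076 ]
side blue [311.3 225.3 306.  317.  221.  230.   99. ] z78 [ 0.4878 -0.1404  0.078 ] depth [ 0.4883 -0.1321  0.0725]
side yellow [330.2 183.9 325.  335.  180.  188.   76. ] z78 [0.5643 0.1044 0.078 ] depth [0.5654 0.114  0.0729]
side red [320.8 155.1 317.  325.  151.  158.   56. ] z78 [0.55   0.3328 0.078 ] depth [0.5511 0.3455 0.0722]
```

View pics/c1.png

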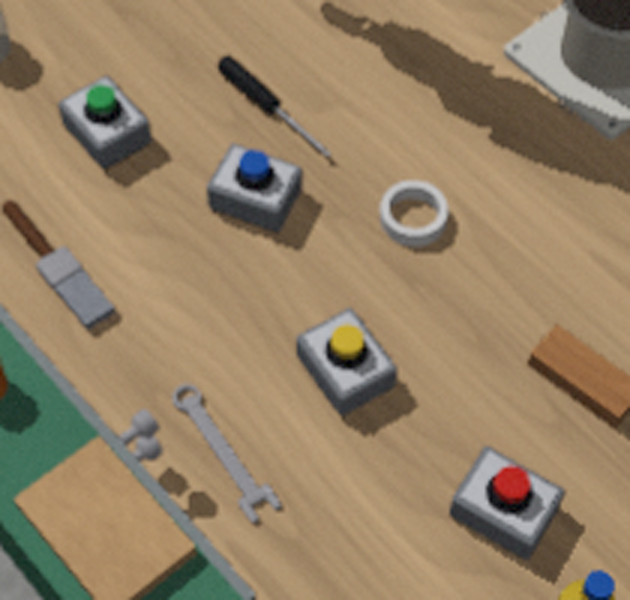

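View pics/c2.png

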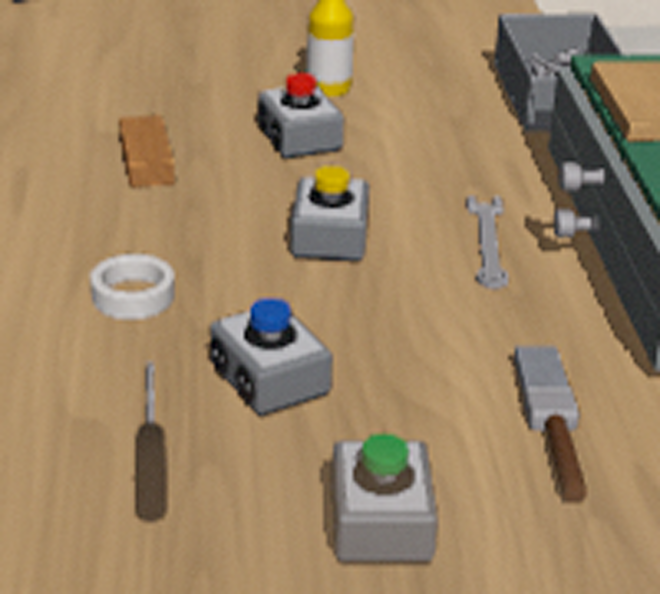

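```bash
cat >> h.py <<'E'
from scipy.spatial.transform import Rotation as Ro
def toolshift(ob,p):
    return Ro.from_quat(ob['tool_rot']).inv().apply(np.array(p)-ob['eef_pos'])/.25
E
python3 - <<'E'
from workcell import bot
from h import *
o=bot.get_obs(); print(Ro.from_quat(o['tool_rot']).as_matrix().round(3))
print(toolshift(o,[.567,.123,.2]))
E
```

```text
[[-0.001  0.893  0.45 ]
 [ 0.002  0.45  -0.893]
 [-1.     0.    -0.002]]
[ 0.1247398   2.24671558 -1.41625163]
```

apply_moves:
  targets: [0,1.0,-0.63,0,0,0,0,0,1.0,-0.63,0,0,0,0,0,1.0,-0.63,0,0,0,0,0,1.0,-0.63,0,0,0,0,0,1.0,-0.63,0,0,0,0,0,1.0,-0.63,0,0,0,0,0,1.0,-0.63,0,0,0,0,0,1.0,-0.63,0,0,0,0,0,1.0,-0.63,0,0,0,0]

```text
clock: 0.85
eef_pos: [0.3782, -0.1911, 0.231]
tool_rot: [0.369, 0.603, -0.369, 0.603]
ft_force: [-0.3, -1.0, 0.4]
grip_width: 0.0
```

apply_moves:
  targets: [0,0.95,-0.6,0,0,0,0,0,0.95,-0.6,0,0,0,0,0,0.95,-0.6,0,0,0,0,0,0.95,-0.6,0,0,0,0,0,0.95,-0.6,0,0,0,0,0,0.95,-0.6,0,0,0,0,0,0.95,-0.6,0,0,0,0,0,0.95,-0.6,0,0,0,0,0,0.95,-0.6,0,0,0,0,0,0.95,-0.6,0,0,0,0]

```text
clock: 1.68
eef_pos: [0.5214, 0.0458, 0.2307]
tool_rot: [0.371, 0.602, -0.372, 0.601]
ft_force: [0.2, -1.4, 0.0]
grip_width: -0.0004
```

```bash
python3 - <<'E'
from workcell import bot
from h import *
o=bot.get_obs(); print(o)
p,d=bot.camera("wrist"); cv2.imwrite("pics/w1.png",p[:,:,::-1]); np.save("pics/w1d.npy",d); np.save("pics/w1o.npy",np.r_[o['eef_pos'],o['tool_rot']])
E
```

```text
{'clock': 1.6833, 'joint_pos': array([ 8.80434573e-02,  2.88921711e-01,  6.80805296e-02,  1.35179723e+00,
       -7.21856864e-04,  2.76456702e+00]), 'joint_vel': array([-0.0171328 , -0.02019843, -0.01189381,  0.00056141,  0.00349505,
        0.00383084]), 'tau': array([ 7.63513260e-01, -3.91785800e+01,  2.55994910e+01, -6.99807820e-02,
        3.87779390e-02, -3.04062836e-03]), 'eef_pos': array([0.52144285, 0.04580869, 0.23072366]), 'tool_rot': array([ 0.37072607,  0.60213428, -0.37191403,  0.60139542]), 'ft_force': array([ 0.18596759, -1.43593227,  0.02901683]), 'ft_torque': array([-0.03268224, -0.03479132, -0.03739644]), 'grip_width': -0.0004272941652895616}
```

View pics/w1.png

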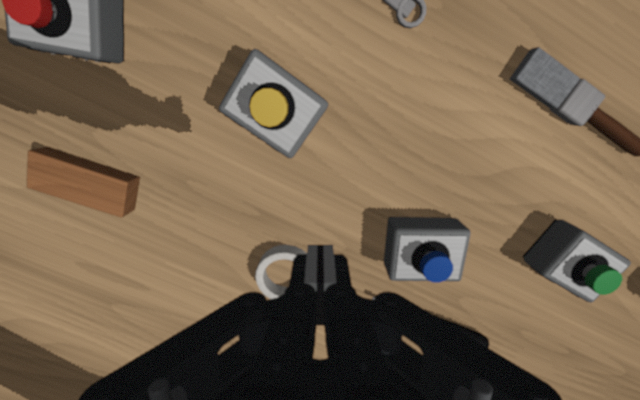

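The wrist view shows the yellow cap at (270,107), blue at (437,266) and green at (604,280), plus part of the red cap at top left. I'll measure all three.

```bash
cat >> h.py <<'E'
def wrist(name,pts):
    from workcell import bot
    im=cv2.imread(f"pics/{name}.png")[:,:,::-1].copy(); D=np.load(f"pics/{name}d.npy"); q=np.load(f"pics/{name}o.npy"); P=bot.camera_params("wrist")
    T=np.eye(4);T[:3,:3]=Ro.from_quat(q[3:]).as_matrix();T[:3,3]=q[:3];T=T@P['tool_from_camera']
    for c,uv in pts.items():
        m,b=blob(im,c,uv,30); o,d=ray(P,b[:2],T); dep=np.median(D[m])
        w=onz(P,b[:2],.078,T)
        print(c,np.round(b,1),'z78',w.round(4),'depth',(o+d*dep).round(4))
E
python3 - <<'E'
from h import *
wrist("w1",dict(yellow=(270,107),blue=(437,266),green=(604,280)))
E
```

```text
yellow [267.5 108.  250.  287.   87.  127.  653. ] z78 [0.5628 0.1228 0.078 ] depth [0.5626 0.1231 0.0762]
blue [435.8 266.  420.  451.  251.  280.  722. ] z78 [ 0.4902 -0.1172  0.078 ] depth [ 0.4894 -0.1188  0.0757]
green [596.5 272.9 586.  610.  265.  287.  102. ] z78 [ 0.5666 -0.2942  0.078 ] depth [ 0.566  -0.3028  0.0713]
```

```bash
python3 - <<'E'
from workcell import bot
from h import *
o=bot.get_obs(); print(toolshift(o,[.565,.1235,.105]))
E
```

```text
[ 0.50335516  0.29665796 -0.20064718]
```

apply_moves:
  targets: [0,0.3,-0.2,0,0,0,0,0,0.3,-0.2,0,0,0,0,0.25,0.3,-0.2,0,0,0,0,0.5,0.3,-0.2,0,0,0,0,0.5,0.3,-0.2,0,0,0,0,0.5,0.3,-0.2,0,0,0,0,0.5,0.3,-0.2,0,0,0,0]

```text
clock: 2.32
eef_pos: [0.5639, 0.1236, 0.1045]
tool_rot: [0.37, 0.603, -0.373, 0.6]
ft_force: [0.5, -0.4, 0.5]
grip_width: 0.0
```

```bash
python3 - <<'E'
from workcell import bot
from h import *
o=bot.get_obs(); print(o['eef_pos'],o['ft_force'],o['tool_rot'])
p,d=bot.camera("wrist"); cv2.imwrite("pics/w2.png",p[:,:,::-1]); np.save("pics/w2d.npy",d); np.save("pics/w2o.npy",np.r_[o['eef_pos'],o['tool_rot']])
wrist("w2",dict(yellow=(325,230)))
E
```

```text
[0.56394742 0.12363711 0.1045369 ] [ 0.51353025 -0.37434477  0.53547771] [ 0.36975597  0.6033253  -0.37324938  0.59997001]
yellow [ 317.7  224.8  296.   350.   203.   255.  1191. ] z78 [0.5696 0.1287 0.078 ] depth [0.5686 0.1282 0.0756]
```

View pics/w2.png

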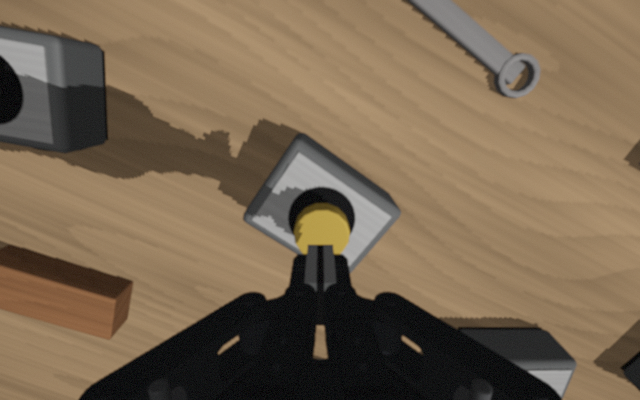

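The yellow cap spans columns 296–350 with its top edge at row 203, so its centre is about (322.5,230). Part of it is hidden by the fingers.

```bash
cat >> h.py <<'E'
def wpt(name,uv,z=.078):
    from workcell import bot
    q=np.load(f"pics/{name}o.npy"); P=bot.camera_params("wrist")
    T=np.eye(4);T[:3,:3]=Ro.from_quat(q[3:]).as_matrix();T[:3,3]=q[:3];T=T@P['tool_from_camera']
    return onz(P,uv,z,T)
E
python3 - <<'E'
from workcell import bot
from h import *
w=wpt("w2",(322.5,230)); print(w); o=bot.get_obs();print(o['eef_pos'],toolshift(o,[w[0],w[1],.065]))
P=bot.camera_params("wrist")
for c,x in dict(l=(296,230),r=(350,230),t=(322,203)).items(): print(c,wpt("w2",x))
E
```

```text
[0.56777335 0.12440998 0.078     ]
[0.56657068 0.12436719 0.10745122] [0.16980378 0.00442683 0.00198562]
l [0.56038409 0.13913505 0.078     ]
r [0.57543304 0.10912736 0.078     ]
t [0.58362083 0.13274179 0.078     ]
```

apply_moves:
  targets: [0.05,0,0,0,0,0,0,0.09,0,0,0,0,0,0,0.1,0,0,0,0,0,0,0.108,0,0,0,0,0,0,0.116,0,0,0,0,0,0,0.124,0,0,0,0,0,0,0.132,0,0,0,0,0,0,0.132,0,0,0,0,0,0]

```text
clock: 3.03
eef_pos: [0.5673, 0.1259, 0.0739]
tool_rot: [0.371, 0.602, -0.37, 0.603]
ft_force: [0.9, -1.0, 1.8]
grip_width: -0.0001
```

apply_moves:
  targets: [0.006,0,0,0,0,0,0,0.012,0,0,0,0,0,0,0.018,0,0,0,0,0,0,0.022,0,0,0,0,0,0,0.022,0,0,0,0,0,0,0.022,0,0,0,0,0,0]

```text
clock: 3.53
eef_pos: [0.5668, 0.126, 0.0679]
tool_rot: [0.371, 0.602, -0.371, 0.602]
ft_force: [1.4, -0.5, 2.2]
grip_width: 0.0003
```

apply_moves:
  targets: [0.004,0,0,0,0,0,0,0.008,0,0,0,0,0,0,0.008,0,0,0,0,0,0]

```text
clock: 3.78
eef_pos: [0.5668, 0.126, 0.0659]
tool_rot: [0.371, 0.602, -0.371, 0.602]
ft_force: [2.8, -0.2, 4.9]
grip_width: 0.0
```

apply_moves:
  targets: [0.004,0,0,0,0,0,0,0.008,0,0,0,0,0,0,0.008,0,0,0,0,0,0]

```text
clock: 4.03
eef_pos: [0.5668, 0.126, 0.0644]
tool_rot: [0.371, 0.602, -0.371, 0.602]
ft_force: [1.1, -0.7, 6.2]
grip_width: 0.0002
```

apply_moves:
  targets: [0.005,0,0,0,0,0,0,0.005,0,0,0,0,0,0,0.005,0,0,0,0,0,0]

```text
clock: 4.28
eef_pos: [0.5669, 0.126, 0.0636]
tool_rot: [0.371, 0.602, -0.37, 0.602]
ft_force: [0.4, -0.4, 9.3]
grip_width: 0.0001
```

apply_moves:
  targets: [-0.01,0,0,0,0,0,0,-0.03,0,0,0,0,0,0,-0.1,0,0,0,0,0,0,-0.25,0,0,0,0,0,0,-0.4,0,0,0,0,0,0,-0.4,0,0,0,0,0,0]

```text
clock: 4.78
eef_pos: [0.5693, 0.1268, 0.1694]
tool_rot: [0.373, 0.6, -0.368, 0.604]
ft_force: [2.1, 0.5, 1.5]
grip_width: -0.0002
```

```bash
python3 - <<'E'
from workcell import bot
from h import *
o=bot.get_obs(); print(o['eef_pos'],o['ft_force'],o['clock'])
p,d=bot.camera("wrist"); cv2.imwrite("pics/w3.png",p[:,:,::-1]); np.save("pics/w3d.npy",d); np.save("pics/w3o.npy",np.r_[o['eef_pos'],o['tool_rot']])
p,d=bot.camera("side"); cv2.imwrite("pics/s3.png",cv2.resize(p[130:310,230:430,::-1],(660,594),interpolation=2)); np.save("pics/s3d.npy",d)
D0=np.load("pics/side0d.npy")
print(D0[181:192,330]);print(d[181:192,330])
E
```

```text
[0.56929084 0.12682732 0.16943733] [2.06897172 0.45835786 1.48903878] 4.7833
[1.5034382 1.4975673 1.4920279 1.4819221 1.485687  1.4865662 1.4940642
 1.498764  1.5055686 1.503453  1.4904795]
[1.6633765 1.5162385 1.5118464 1.5050874 1.4979346 1.498041  1.4934568
 1.4881631 1.4920225 1.4927716 1.4980565]
```

View pics/s3.png

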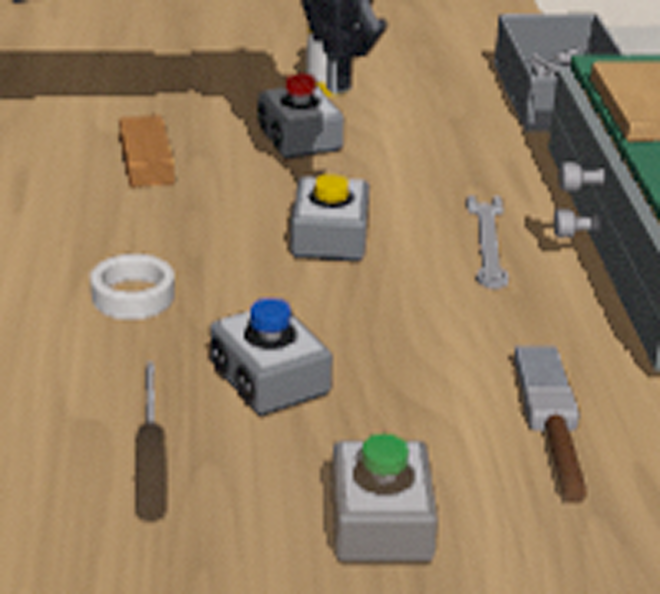

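View pics/w3.png

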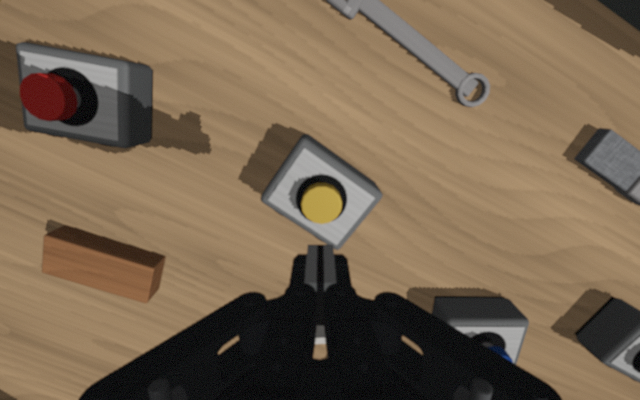

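```bash
python3 - <<'E'
from workcell import bot
from h import *
o=bot.get_obs()
a=cv2.imread("pics/side0.png")[:,:,::-1].copy(); b,_=bot.camera("side"); cv2.imwrite("pics/side3.png",b[:,:,::-1])
for c,uv in dict(yellow=(330,186),blue=(312,226),green=(346,266)).items(): print(c,np.round(blob(a,c,uv)[1],1),np.round(blob(b,c,uv)[1],1))
# template shift of yellow cap, expected 2.6 px for 10mm
ys=np.arange(170,200)
for im in(a,b): print([int(x) for x in im[176:196,330,0]-im[176:196,330,2].astype(int)])
print(wpt("w3",(321.5,202),.068), o['eef_pos'])
for g in [(.4905,-.120,.18),(.566,-.306,.18)]: print(toolshift(o,g))
E
```

```text
yellow [330.2 183.9 325.  335.  180.  188.   76. ] [329.9 186.8 325.  335.  183.  191.   79. ]
blue [311.3 225.3 306.  317.  221.  230.   99. ] [311.3 225.2 306.  317.  221.  230.   96. ]
green [346.5 264.  340.  352.  262.  267.   35. ] [346.7 263.9 341.  352.  262.  267.   35. ]
[64, 72, 68, 59, 132, 198, 200, 201, 209, 199, 188, 198, 104, -1, -3, -2, -9, -1, -2, -2]
[63, 68, 72, 68, 70, 68, 96, 164, 199, 201, 201, 207, 201, 197, 171, 73, -9, -4, -2, -1]
[0.56656975 0.12430116 0.068     ] [0.56659797 0.12616587 0.16376572]
[-0.0661258  -0.71501683  0.74216692]
[-0.06625305 -0.78033215  1.54246305]
```

Yellow is in: it dropped 2.8 px in the side view, where 10 mm should give 2.6, and the others haven't moved. Next is blue.

apply_moves:
  targets: [0,-0.7,0.73,0,0,0,0,0,-0.7,0.73,0,0,0,0,0,-0.7,0.73,0,0,0,0,0,-0.7,0.73,0,0,0,0,0,-0.7,0.73,0,0,0,0,0,-0.7,0.73,0,0,0,0,0,-0.7,0.73,0,0,0,0,0,-0.7,0.73,0,0,0,0,0,-0.7,0.73,0,0,0,0]

```text
clock: 5.68
eef_pos: [0.491, -0.1155, 0.1609]
tool_rot: [0.371, 0.603, -0.371, 0.601]
ft_force: [0.3, 0.8, 0.1]
grip_width: 0.0001
```

```bash
python3 - <<'E'
from workcell import bot
from h import *
o=bot.get_obs(); print(o['eef_pos'],o['ft_force'],o['clock'])
p,d=bot.camera("wrist"); cv2.imwrite("pics/w4.png",p[:,:,::-1]); np.save("pics/w4d.npy",d)
o=bot.get_obs(); print(o['eef_pos'],o['ft_force'],o['tool_rot']); np.save("pics/w4o.npy",np.r_[o['eef_pos'],o['tool_rot']])
wrist("w4",dict(blue=(320,205)))
E
```

```text
[ 0.49103314 -0.11547749  0.16092409] [0.31014147 0.84323907 0.05756832] 5.6833
[ 0.49159735 -0.11483307  0.16125701] [-0.3218754   1.30993301  0.26914397] [ 0.37050548  0.60325569 -0.37070961  0.60115111]
blue [ 326.8  208.   305.   349.   187.   229.  1434. ] z78 [ 0.4908 -0.1207  0.078 ] depth [ 0.4903 -0.1209  0.0765]
```

View pics/w4.png

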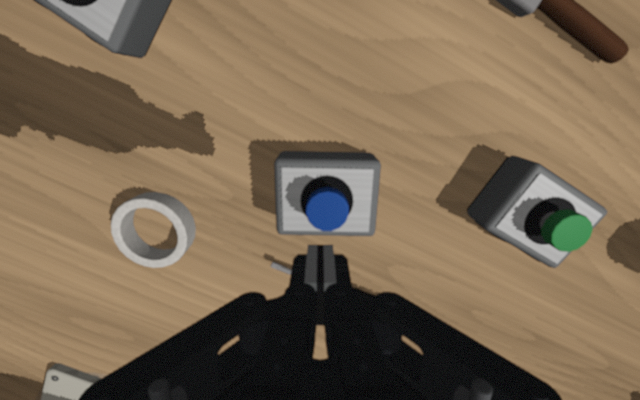

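The blue cap is fully visible at (327,208), and green is at (571,231).

```bash
python3 - <<'E'
from workcell import bot
from h import *
o=bot.get_obs(); print(toolshift(o,[.4908,-.1205,.081])); print(wpt("w4",(571,231)))
E
```

```text
[ 0.32100538 -0.01248163  0.01956405]
[ 0.56529056 -0.31434086  0.078     ]
```

apply_moves:
  targets: [0.1,-0.012,0.02,0,0,0,0,0.22,-0.012,0.02,0,0,0,0,0.3,-0.012,0.02,0,0,0,0,0.33,-0.012,0.02,0,0,0,0,0.34,-0.012,0.02,0,0,0,0,0.348,-0.012,0.02,0,0,0,0,0.356,-0.012,0.02,0,0,0,0,0.364,-0.012,0.02,0,0,0,0,0.372,-0.012,0.02,0,0,0,0,0.38,-0.012,0.02,0,0,0,0,0.38,-0.012,0.02,0,0,0,0]

```text
clock: 6.65
eef_pos: [0.493, -0.1217, 0.0681]
tool_rot: [0.371, 0.601, -0.37, 0.603]
ft_force: [0.4, 1.5, 3.4]
grip_width: -0.0001
```

apply_moves:
  targets: [0.004,0,0,0,0,0,0,0.008,0,0,0,0,0,0,0.012,0,0,0,0,0,0,0.012,0,0,0,0,0,0]

```text
clock: 6.98
eef_pos: [0.4929, -0.1218, 0.0651]
tool_rot: [0.371, 0.601, -0.37, 0.603]
ft_force: [1.2, 1.5, 5.6]
grip_width: -0.0001
```

apply_moves:
  targets: [0.004,0,0,0,0,0,0,0.008,0,0,0,0,0,0,0.008,0,0,0,0,0,0]

```text
clock: 7.23
eef_pos: [0.493, -0.1219, 0.0635]
tool_rot: [0.371, 0.601, -0.37, 0.603]
ft_force: [1.3, 2.0, 9.3]
grip_width: 0.0001
```

Blue has reached 9.3 N, so it's at the stop. I'll lift straight up.

apply_moves:
  targets: [-0.01,0,0,0,0,0,0,-0.03,0,0,0,0,0,0,-0.1,0,0,0,0,0,0,-0.25,0,0,0,0,0,0,-0.4,0,0,0,0,0,0,-0.4,0,0,0,0,0,0,-0.4,0,0,0,0,0,0]

```text
clock: 7.82
eef_pos: [0.4929, -0.1225, 0.1645]
tool_rot: [0.371, 0.6, -0.371, 0.603]
ft_force: [0.1, -0.4, -0.3]
grip_width: -0.0003
```

```bash
python3 - <<'E'
from workcell import bot
from h import *
a=cv2.imread("pics/side0.png")[:,:,::-1].copy(); b,_=bot.camera("side"); cv2.imwrite("pics/side4.png",b[:,:,::-1])
for c,uv in dict(yellow=(330,186),blue=(312,226),green=(346,266)).items(): print(c,np.round(blob(a,c,uv)[1],1),np.round(blob(b,c,uv)[1],1))
o=bot.get_obs(); print(o['eef_pos'],toolshift(o,[.5665,-.314,.162]))
E
```

```text
yellow [330.2 183.9 325.  335.  180.  188.   76. ] [329.9 186.9 325.  335.  183.  191.   78. ]
blue [311.3 225.3 306.  317.  221.  230.   99. ] [311.5 228.3 305.  317.  223.  233.  108. ]
green [346.5 264.  340.  352.  262.  267.   35. ] [346.5 264.  340.  352.  262.  267.   33. ]
[ 0.49149721 -0.12209075  0.16261851] [ 0.00311112 -0.07713473  0.82056075]
```

Blue is in too: it dropped 3.0 px, as expected for 10 mm. Next is green.

apply_moves:
  targets: [0,-0.08,0.82,0,0,0,0,0,-0.08,0.82,0,0,0,0,0,-0.08,0.82,0,0,0,0,0,-0.08,0.82,0,0,0,0,0,-0.08,0.82,0,0,0,0,0,-0.08,0.82,0,0,0,0,0,-0.08,0.82,0,0,0,0,0,-0.08,0.82,0,0,0,0]

```text
clock: 8.53
eef_pos: [0.5646, -0.3131, 0.1596]
tool_rot: [0.371, 0.604, -0.371, 0.6]
ft_force: [0.5, -0.3, -0.2]
grip_width: -0.0002
```

```bash
python3 - <<'E'
from workcell import bot
from h import *
o=bot.get_obs(); print(o['eef_pos'])
p,d=bot.camera("wrist"); cv2.imwrite("pics/w5.png",p[:,:,::-1]); np.save("pics/w5d.npy",d)
o=bot.get_obs(); print(o['eef_pos'],o['ft_force'],o['tool_rot']); np.save("pics/w5o.npy",np.r_[o['eef_pos'],o['tool_rot']])
wrist("w5",dict(green=(322,208)))
E
```

```text
[ 0.56455066 -0.31311287  0.15964715]
[ 0.56486402 -0.31254575  0.16066689] [ 0.0880396   0.81908623 -0.05260832] [ 0.37064394  0.60367001 -0.370769    0.60061297]
green [319.7 190.6 304.  342.  184.  208.   53. ] z78 [ 0.5748 -0.3064  0.078 ] depth [ 0.5733 -0.3071  0.0728]
```

View pics/w5.png

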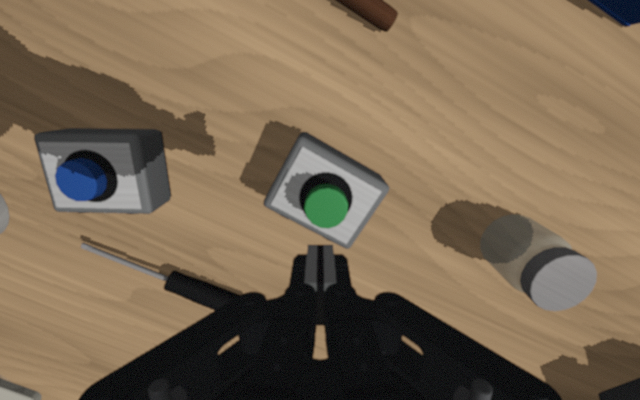

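The green cap is at (326,206). The jar on the right is well clear, with its cap at (560,275).

```bash
python3 - <<'E'
from workcell import bot
from h import *
w=wpt("w5",(326,206.5)); print(w,wpt("w5",(560,278),.085))
o=bot.get_obs(); print(o['eef_pos'],toolshift(o,[w[0],w[1],.081]))
E
```

```text
[ 0.56506529 -0.31700189  0.078     ] [ 0.59980833 -0.5266901   0.085     ]
[ 0.56486402 -0.31254575  0.16066689] [ 0.31862382 -0.00653744  0.01742122]
```

apply_moves:
  targets: [0.1,-0.008,0.017,0,0,0,0,0.22,-0.008,0.017,0,0,0,0,0.3,-0.008,0.017,0,0,0,0,0.33,-0.008,0.017,0,0,0,0,0.34,-0.008,0.017,0,0,0,0,0.348,-0.008,0.017,0,0,0,0,0.356,-0.008,0.017,0,0,0,0,0.364,-0.008,0.017,0,0,0,0,0.372,-0.008,0.017,0,0,0,0,0.38,-0.008,0.017,0,0,0,0,0.38,-0.008,0.017,0,0,0,0]

```text
clock: 9.5
eef_pos: [0.5674, -0.3186, 0.0682]
tool_rot: [0.371, 0.601, -0.37, 0.603]
ft_force: [1.4, 1.2, 1.7]
grip_width: 0.0002
```

apply_moves:
  targets: [0.004,0,0,0,0,0,0,0.008,0,0,0,0,0,0,0.012,0,0,0,0,0,0,0.012,0,0,0,0,0,0]

```text
clock: 9.83
eef_pos: [0.5673, -0.3186, 0.0652]
tool_rot: [0.371, 0.601, -0.371, 0.603]
ft_force: [0.6, 2.4, 6.1]
grip_width: 0.0
```

apply_moves:
  targets: [0.004,0,0,0,0,0,0,0.008,0,0,0,0,0,0,0.008,0,0,0,0,0,0]

```text
clock: 10.08
eef_pos: [0.5674, -0.3187, 0.0638]
tool_rot: [0.371, 0.601, -0.371, 0.603]
ft_force: [1.1, 2.6, 8.4]
grip_width: -0.0003
```

apply_moves:
  targets: [-0.01,0,0,0,0,0,0,-0.03,0,0,0,0,0,0,-0.1,0,0,0,0,0,0,-0.25,0,0,0,0,0,0,-0.4,0,0,0,0,0,0,-0.6,0,0,0,0,0,0,-0.6,0,0,0,0,0,0,-0.6,0,0,0,0,0,0,-0.6,0,0,0,0,0,0]

```text
clock: 10.83
eef_pos: [0.5661, -0.319, 0.2127]
tool_rot: [0.371, 0.602, -0.371, 0.602]
ft_force: [-0.2, 0.3, 0.4]
grip_width: 0.0
```

```bash
python3 - <<'E'
from workcell import bot
from h import *
a=cv2.imread("pics/side0.png")[:,:,::-1].copy(); b,_=bot.camera("side"); cv2.imwrite("pics/side5.png",b[:,:,::-1])
for c,uv in dict(yellow=(330,186),blue=(312,226),green=(346,266),red=(321,157)).items(): print(c,np.round(blob(a,c,uv)[1],1),np.round(blob(b,c,uv)[1],1))
o=bot.get_obs(); print(o['eef_pos'],o['ft_force'],o['clock'])
cv2.imwrite("pics/s5.png",cv2.resize(b[130:310,230:430,::-1],(660,594),interpolation=2))
E
```

```text
yellow [330.2 183.9 325.  335.  180.  188.   76. ] [330.2 186.8 325.  335.  183.  191.   83. ]
blue [311.3 225.3 306.  317.  221.  230.   99. ] [311.4 228.1 305.  317.  223.  233.  113. ]
green [346.5 264.  340.  352.  262.  267.   35. ] [346.7 265.6 341.  351.  265.  267.   11. ]
red [320.8 155.1 317.  325.  151.  158.   56. ] [320.7 155.2 317.  325.  152.  158.   55. ]
[ 0.56544708 -0.31849912  0.21115603] [ 0.06405775 -0.53151679 -0.98980242] 10.8833
```

View pics/s5.png

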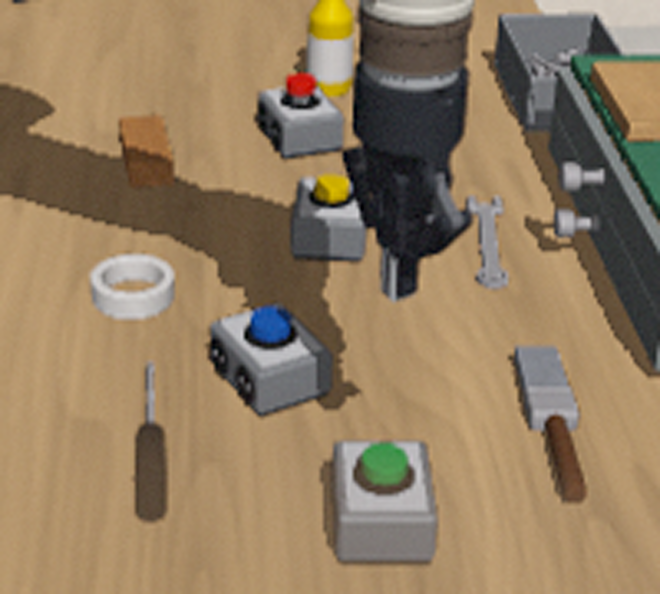

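The yellow, blue and green caps all sit low on their boxes. Red is still proud and no box has moved. The hand is clear, so I'll hand the job in.

```bash
python3 -c "
from workcell import bot
print(bot.job_done())"
```

```text
the job is handed in; nothing more can be done
None
```

I pressed the yellow, then the blue, then the green button straight down with the shut fingertip. I lifted clear after each press and handed the job in at about 11 s on the robot clock.

- **Force:** the vertical push read 9.3 N on yellow, 9.3 N on blue and 8.4 N on green at the bottom of each press. These are readings at the end of each move.
- **Travel:** in the side camera each cap dropped about 3 pixels, which matches 10 mm of travel to within a pixel. For green I used the cap's top edge, because the colour match there was poor (11 pixels left).
- **Red and the rest:** the red cap has not moved in the image, and the boxes and nearby items look where they were. I judged the boxes and nearby items by eye in one cropped side view and did not measure them. The jar was outside that crop, so I did not look at it again after the green press.
- **Disagreement:** the first position estimates from the three cameras differed, by up to about 2 cm for the side view, because its colour patches took in the sides of the caps. I measured each cap again from the wrist camera before pressing it.

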